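# Try the folding stay of the spare-roll box

## Task

The rectangular wooden spare-roll box has just had its lid stay refitted: try it once. Raise the lid by its handle until the stay snaps straight, let go so that the stay alone holds the lid up, then press the stay's knee down by its peg so that it folds and the lid sinks gently shut.

Things in the scene. Friction and masses are not known exactly. Their poses are not given: they have to be found in the camera images.
- lid (a joint): Lid angle of the wooden box (170 along hinge x 180 x 105 mm high), the only rectangular one. 0 = shut, grows as it opens; about 1.26 with the stay straight, which stops it. The hinge line is level, along the box's left top edge (seen from the robot). The hinge is damped: unheld, with the stay not locked, the 0.28 kg lid sinks gently shut in a few seconds.
- handle (a point): Middle of the lid's steel bow handle: a bar 10 mm thick, 100 mm long, parallel to the hinge, sticking out 40 mm in front of the lid's free edge (35 mm gap). With the lid shut it is 110 mm up. x: along the bar; y: in the lid's plane towards the hinge; z: out of the lid's top. The hinge axis lies 220 mm along +y and 5 mm along -z.
- knee (a joint): Bend of the two-link steel stay (links 80 mm) outside the box end nearest the robot. 0 = folded (lid shut), 1.92 = straight, 2.07 = locked against its stop just past straight. A light spring snaps it there once the lid is within about 0.05 rad of 1.26 and free. Pressed back to below 1.0 (peg at least 40 mm down), it no longer springs back and the lid sinks.
- peg (a point): Press point on the stay's knee: a level wooden peg 18 mm thick, parallel to the hinge, sticking 55 mm out of the knee towards the robot; this point is on its axis, 47 mm out from the box's end, 8 mm short of its tip. About 135 mm up when locked, 36 mm up when the lid is shut. Pressed down (a few N) it swings down 65 mm nearly straight, drifting up to 14 mm towards the hinge side.

How it is judged:
By the outcome, as a careful person would: the job done as asked, in the order asked, and still so for the second after the job is handed in, with the robot touching nothing.
It also fails if it takes over 51 s, if anything falls off the work surface, if the arm or the gripper's body presses on something with over 40 N, if the wrist force passes 120 N, or if a joint passes its speed limit or range.

## Robot

A 6-joint arm with a two-finger parallel gripper is mounted at the origin on the work surface. World frame = base frame: x ahead of the robot, y to its left, z up, the work surface at z = 0. Lengths are in mm, angles in degrees, forces in N, time in s.
With the tool pointing down it reaches from about 300 to 850 mm from the base axis. Payload 4.2 kg.
Tool frame: the origin (TCP) lies midway between the tips of the shut fingers; the grasp point (between the pads) lies 19 mm behind it (env.grip_depth is the distance from the TCP to the grasp point, in mm); z points along the fingers, y is the line along which they close (so a half turn about z gives the same grasp; the last joint's range is limited). The gripper opens to 91 mm and grips with 3 to 60 N. Pads are 32 mm wide; open, the fingers measure 118 mm over their backs; the gripper's body (76 mm by 178 mm) begins 60 mm behind the grasp point.
Start: joints at [74.828, 18.312, 89.639, -0, 72.044, -1.146], TCP at [139.36, 557.873, 213.976] pointing down, gripper open.
Joint ranges: [-177.97, 177.97], [-48.28, 115.42], [12.27, 149.76], [-77.06, 257.06], [2.81, 150.46], [-146.56, 146.56]. Speed limits (degrees/s): [147.25, 147.25, 180, 180, 180, 180].

## Interface

Orientations are given as [roll, pitch, yaw] about the fixed x, y, z axes, in that order (R = Rz(yaw) Ry(pitch) Rx(roll)).
In Python, from workcell import env, eyes gives the robot as it stands.
- The arm moves only by the tool send_rows, never from a script. Its argument "motion" is a list of rows, each a list of 7 numbers: the shift along the world's x, y, z normalised to -1 to 1, where 1 is 0.5 m, then the turn, a rotation vector about the world's x, y, z normalised to -1 to 1, where 1 is 60 degrees, then the opening, from -1 (shut) to 1 (fully open). A call has 1 to 20 rows; each row is the pose to reach, as a shift and turn from the pose commanded when the call began; what a row does not reach only later rows make up. A row lasts 1/8 s, in which the tool goes at most 62.5 mm and 10.7 degrees, less where a joint would pass 70% of its speed; a pose out of reach is approached as far as the arm can. A call with a number of a shift or a turn outside -1 to 1 is refused whole. A call with a gripper value outside its range is refused whole. The fingers move at their own pace and stop on an object; "squeeze" is the grip in N (left out, the last holds). Time passes only in rows, so rows that repeat a pose let the fingers close. It gives the time, the measured TCP pose, the force, the opening and the grip force at its end, in the units of the state.
- env.state(): the state, without advancing time (a new reading comes with each control period).
- eyes.grab_frame(name): name is "scene" or "top"; returns a dict with "pixels" (400x640x3 uint8, red, green, blue), "depth" (400x640 float32, mm along the optical axis (not along the pixel's ray), 0 where there is no reading), "fx", "fy", "cx", "cy" (pixels), "R" (3x3) and "t" (3): a world point X has camera coordinates R X + t. Camera axes: x right, y down, z forward; pixel columns grow to the right and rows downward; lengths in mm; the calibration is good to about 2 mm. A picture is of the moment at which its call begins.
- env.job_done(): hands the job in; it is judged then, once.
The state is a dict: "time_s": time; "qpos": joint angles; "qvel": joint speeds; "effort": joint torques, N m; "ee_pos": TCP position; "ee_rot": TCP orientation; "force": force on the tool from outside, world axes, zero at the start; "torque": the same for the moment, N m; "gripper_width": finger opening in mm; "gripper_force": force on a finger pad.
Only numpy, scipy, OpenCV 4.12 (cv2) and the standard library are available. Lean on these libraries where they do the work, as an engineer would, in place of code of your own. Each camera call takes 0.05 s, during which the arm holds its last target. There are 200 camera calls.

## Working session

There is one attempt and no reset: what is moved stays moved. The work goes in short steps, Python scripts to look and compute and a tool call to move; the robot and the scene stay as the last step left them, time stands still between calls to the robot, and variables do not carry over. Pictures are saved under pics/ and viewed, at most 10 in all, crops included, and the job is handed in when it is done.

Besides the shell and the picture viewer there is one more tool, called as name(argument=value, ...) on one line, values as JSON. send_rows: Moves the arm, as the interface text tells. Its arguments: {"type":"object","properties":{"motion":{"type":"array"},"squeeze":{"type":"number"}},"required":["motion"]}

```bash
mkdir -p pics; ls
cat > h.py <<'E'
from workcell import env, eyes
import numpy as np, cv2
def snap(name,fn):
    f=eyes.grab_frame(name); cv2.imwrite('pics/'+fn,f['pixels'][:,:,::-1]); np.savez('pics/'+fn+'.npz',**f); return f
def pt(f,u,v):
    d=f['depth'][v,u]; c=np.array([(u-f['cx'])/f['fx']*d,(v-f['cy'])/f['fy']*d,d]); return f['R'].T@(c-f['t'])
def ray(f,u,v,z):
    c=f['R'].T@np.array([(u-f['cx'])/f['fx'],(v-f['cy'])/f['fy'],1]); o=-f['R'].T@f['t']; return o+c*(z-o[2])/c[2]
def cloud(f):
    v,u=np.mgrid[:400,:640]; d=f['depth']
    c=np.stack([(u-f['cx'])/f['fx']*d,(v-f['cy'])/f['fy']*d,d],-1); return (c-f['t'])@f['R']
E
python3 - <<'E'
from h import *
for n in('top','scene'): f=snap(n,n+'1.png'); print(n,-f['R'].T@f['t'])
print(env.state())
E
```

```text
pics
top [552.39194865  11.80577204 819.4090431 ]
scene [ 993.73135208 -329.84715399  607.7839954 ]
{'time_s': 0.1, 'qpos': array([ 7.48263428e+01,  1.83474109e+01,  8.96986689e+01, -6.88855560e-04,
        7.20422234e+01, -1.14648437e+00]), 'qvel': array([-0.02382632, -0.07547516, -0.25683621,  0.06472017,  0.05502149,
        0.07727097]), 'effort': array([ 5.24346433e-04, -4.13332772e+01, -2.32509255e+01,  7.30965030e-02,
        4.21612593e-02, -5.40652297e-05]), 'ee_pos': array([139.26394548, 557.43062489, 213.21508722]), 'ee_rot': array([-1.79911701e+02, -1.11198448e-03,  1.65973039e+02]), 'force': array([ 0.76378927, -0.19630852,  0.77958354]), 'torque': array([ 0.01514089, -0.03745948,  0.00223617]), 'gripper_force': 0.0, 'gripper_width': 90.97461038939383}
```

View pics/top1.png

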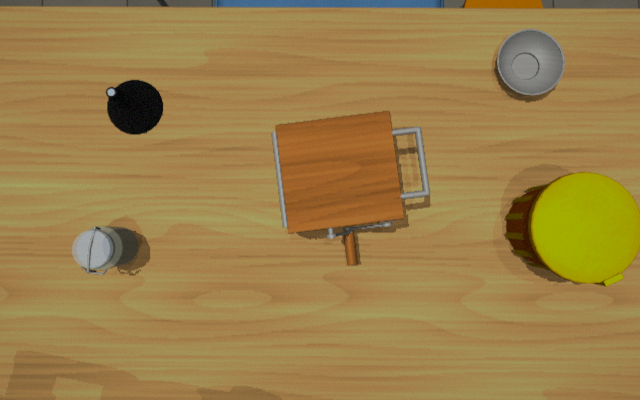

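View pics/scene1.png

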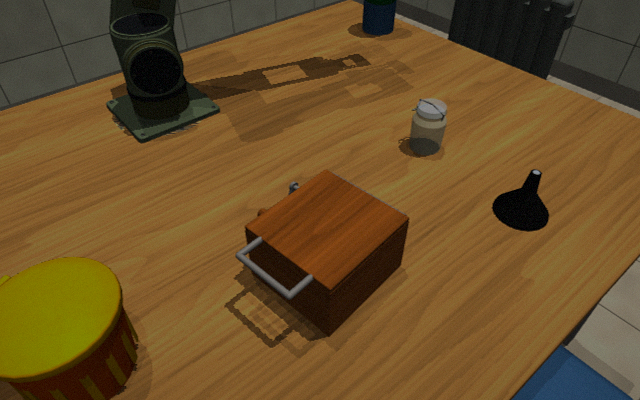

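The top view shows the box in the middle, with its hinge at columns 275–287. The handle bar runs (419,129)–(427,195) and the peg (348,235)–(352,264). In the scene view the handle is at about (268,270). A yellow drum stands to the right of the handle at about (585,228).

Run:
```python
from h import *
f=dict(np.load('pics/top1.png.npz')); P=cloud(f); I=f['pixels'].astype(int)
for n,(u,v,z) in dict(bar1=(419,129,115),bar2=(427,195,115),c1=(277,126,107),c2=(390,112,107),c3=(405,218,107),c4=(289,233,107),peg1=(348,235,45),peg2=(352,264,45)).items(): print(n,ray(f,u,v,z).round(1),pt(f,u,v).round(1))
# steel bar mask: height 100..125, right of the lid
m=(P[...,2]>100)&(P[...,2]<125); yy=np.zeros_like(m); yy[110:215,412:440]=1; m&=yy
r=cv2.minAreaRect(np.argwhere(m)[:,::-1].astype(np.float32)); print('bar px',r,m.sum(), P[m].mean(0))
# lid top
m=(P[...,2]>98)&(P[...,2]<118)&(I[...,0]-I[...,2]>40); m[:,:260]=0;m[:,408:]=0
r=cv2.minAreaRect(np.argwhere(m)[:,::-1].astype(np.float32)); b=cv2.boxPoints(r); print('lid z',np.median(P[m][:,2]));
for q in b: print(q,ray(f,*q,105).round(1))
# peg
m=(P[...,2]>25)&(P[...,2]<80); k=np.zeros_like(m); k[236:270,335:365]=1; m&=k
r=cv2.minAreaRect(np.argwhere(m)[:,::-1].astype(np.float32)); print('peg',r,P[m].max(0),P[m].min(0),P[m].mean(0))
m=(P[...,2]>30); k=np.zeros_like(m); k[150:300,490:640]=1; m&=k; print('drum',P[m].max(0),P[m].min(0))
```

```text
bar1 [ 699.3 -137.6  115. ] [ 699.3 -137.6  115. ]
bar2 [ 596.7 -149.2  115. ] [ 596.7 -149.1  115.1]
c1 [704.7  83.8 107. ] [702.8  82.9 116.1]
c2 [727.8 -93.8 107. ] [ 7.540e+02 -1.096e+02  5.000e-01]
c3 [ 561.2 -116.6  107. ] [ 562.6 -136.1   -1.6]
c4 [537.   63.4 107. ] [537.2  62.9 115. ]
peg1 [532.9 -31.6  45. ] [532.9 -31.5  46. ]
peg2 [484.4 -38.4  45. ] [484.4 -38.4  45. ]
bar px ((420.5, 162.5), (71.0, 17.0), 90.0) 549 [ 643.57569442 -140.06387819  114.44230785]
lid z 115.5611827486644
[269.67697 125.41539] [706.1  95.6 105. ]
[403.83084  108.646164] [ 733.8 -116.   105. ]
[418.6616  227.29231] [ 546.9 -138.1  105. ]
[284.50772 244.06154] [519.8  70.4 105. ]
peg ((350.2077331542969, 250.16156005859375), (29.644298553466797, 10.542951583862305), 82.87498474121094) [531.23839572 -24.99375332  49.66427515] [482.35113692 -47.38470305  34.60680152] [507.26055563 -35.34293138  43.32932347]
drum [631.0124804   11.80577204 819.4090431 ] [ 462.24722432 -457.30280594   30.02433228]
```

send_rows(motion=[[0.52,-0.72,0.08,0,0,0.347,-0.2],[0.52,-0.72,0.08,0,0,0.347,-0.2],[0.52,-0.72,0.08,0,0,0.347,-0.2],[0.52,-0.72,0.08,0,0,0.347,-0.2],[0.52,-0.72,0.08,0,0,0.347,-0.2],[0.52,-0.72,0.08,0,0,0.347,-0.2],[0.52,-0.72,0.08,0,0,0.347,-0.2],[0.52,-0.72,0.08,0,0,0.347,-0.2],[0.52,-0.72,0.08,0,0,0.347,-0.2]])

```text
time_s: 1.23
ee_pos: [399.2, 197.7, 253.6]
ee_rot: [180.0, -0.1, -173.3]
force: [-0.1, 0.8, -0.1]
gripper_width: 36.2
gripper_force: 0.0
```

send_rows(motion=[[0.497,-0.683,0,0,0,0,-0.2],[0.497,-0.683,0,0,0,0,-0.2],[0.497,-0.683,0,0,0,0,-0.2],[0.497,-0.683,0,0,0,0,-0.2],[0.497,-0.683,0,0,0,0,-0.2],[0.497,-0.683,0,0,0,0,-0.2],[0.497,-0.683,0,0,0,0,-0.2],[0.497,-0.683,-0.2,0,0,0,-0.2],[0.497,-0.683,-0.2,0,0,0,-0.2],[0.497,-0.683,-0.2,0,0,0,-0.2]])

```text
time_s: 2.48
ee_pos: [646.0, -140.7, 150.0]
ee_rot: [179.8, -0.5, -173.1]
force: [0.3, -0.7, 0.4]
gripper_width: 36.4
gripper_force: 0.0
```

Run:
```python
from h import *
snap('scene','scene2.png'); print(env.state()['qpos'])
```

```text
[-1.33217837e+01  2.85552181e+01  8.22127114e+01  3.06240773e-02
  6.93961140e+01 -1.10266402e+02]
```

View pics/scene2.png

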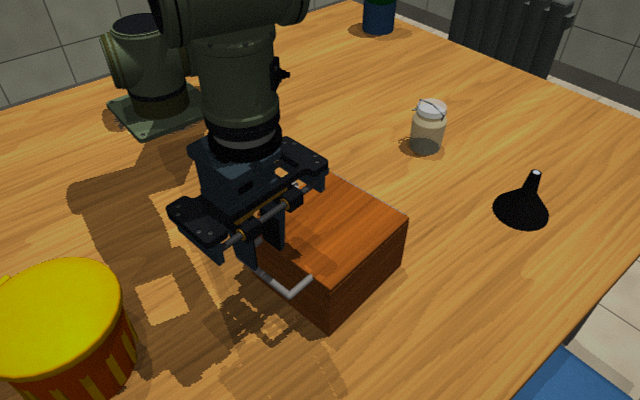

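The fingers straddle the bar: the left finger is at (245,250), the right one at (275,235), and the bar passes between them. Next I descend and close.

send_rows(motion=[[0,0,-0.06,0,0,0,-0.2],[0,0,-0.12,0,0,0,-0.2],[0,0,-0.12,0,0,0,-0.2],[0,0,-0.12,0,0,0,-0.2],[0,0,-0.12,0,0,0,-1],[0,0,-0.12,0,0,0,-1],[0,0,-0.12,0,0,0,-1],[0,0,-0.12,0,0,0,-1]], squeeze=12)

```text
time_s: 3.52
ee_pos: [648.1, -143.7, 94.5]
ee_rot: [-180.0, 0.0, -173.2]
force: [0.6, 0.7, 2.7]
gripper_width: 9.5
gripper_force: 12.0
```

send_rows(motion=[[0,0.001,0.023,0,0,0,-1],[0,0.003,0.046,0,0,0,-1],[-0.001,0.007,0.069,0,0,0,-1],[-0.001,0.012,0.091,0,0,0,-1],[-0.002,0.018,0.113,0,0,0,-1],[-0.003,0.024,0.135,0,0,0,-1],[-0.004,0.033,0.157,0,0,0,-1],[-0.005,0.042,0.178,0,0,0,-1],[-0.006,0.053,0.199,0,0,0,-1],[-0.008,0.064,0.219,0,0,0,-1]], squeeze=15)

```text
time_s: 4.78
ee_pos: [644.0, -112.7, 205.0]
ee_rot: [-179.8, 0.0, -173.2]
force: [0.8, -5.3, 1.1]
gripper_width: 9.5
gripper_force: 15.0
```

send_rows(motion=[[-0.001,0.012,0.02,0,0,0,-1],[-0.003,0.025,0.038,0,0,0,-1],[-0.004,0.04,0.056,0,0,0,-1],[-0.006,0.055,0.073,0,0,0,-1],[-0.008,0.071,0.089,0,0,0,-1],[-0.01,0.088,0.105,0,0,0,-1],[-0.012,0.106,0.119,0,0,0,-1],[-0.014,0.124,0.133,0,0,0,-1],[-0.016,0.143,0.145,0,0,0,-1],[-0.019,0.163,0.157,0,0,0,-1],[-0.021,0.183,0.167,0,0,0,-1],[-0.024,0.204,0.177,0,0,0,-1],[-0.026,0.219,0.183,0,0,0,-1],[-0.027,0.233,0.188,0,0,0,-1],[-0.028,0.242,0.19,0,0,0,-1],[-0.028,0.242,0.19,0,0,0,-1]])

```text
time_s: 6.78
ee_pos: [627.9, 10.1, 301.5]
ee_rot: [180.0, -0.1, -173.2]
force: [-4.3, -2.3, 9.3]
gripper_width: 9.5
gripper_force: 15.0
```

Run:
```python
from h import *
a=snap('scene','scene3.png')['pixels']; b=snap('top','top3.png')['pixels']
cv2.imwrite('pics/both3.png',np.hstack([a[50:350,100:500],b[50:350,200:600]])[:,:,::-1]); print(env.state()['qpos'])
```

```text
[-1.62498606e-01  2.12115311e+01  7.28883405e+01  2.44594527e-02
  8.59590748e+01 -9.69823357e+01]
```

View pics/both3.png

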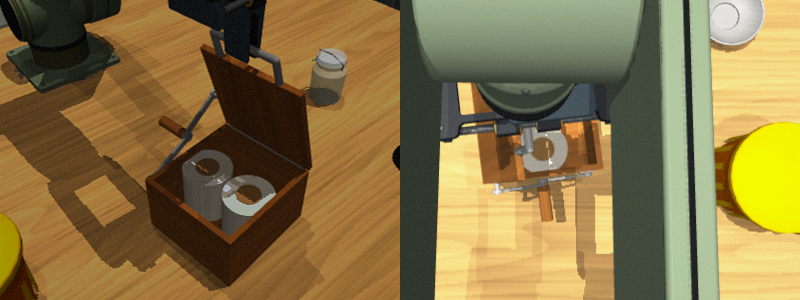

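The lid is up at about 72°. The stay looks straight from (165,165) to (213,95), with the peg at (172,126). Next I open the fingers and look.

send_rows(motion=[[0,0,0,0,0,0,-0.2],[0,0,0,0,0,0,-0.2],[0,0,0,0,0,0,-0.2],[0,0,0,0,0,0,-0.2],[0,0,0,0,0,0,-0.2],[0,0,0,0,0,0,-0.2]])

```text
time_s: 7.62
ee_pos: [629.9, 9.4, 298.4]
ee_rot: [180.0, -0.0, -173.2]
force: [-0.3, 0.8, -0.3]
gripper_width: 36.4
gripper_force: 0.0
```

Run:
```python
from h import *
a=snap('scene','scene4.png')['pixels']; b=snap('top','top4.png')['pixels']
A=cv2.resize(a[50:250,230:430],(600,600),interpolation=cv2.INTER_CUBIC)
cv2.imwrite('pics/both4.png',A[:,:,::-1])
```

```text
(no output)
```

View pics/both4.png

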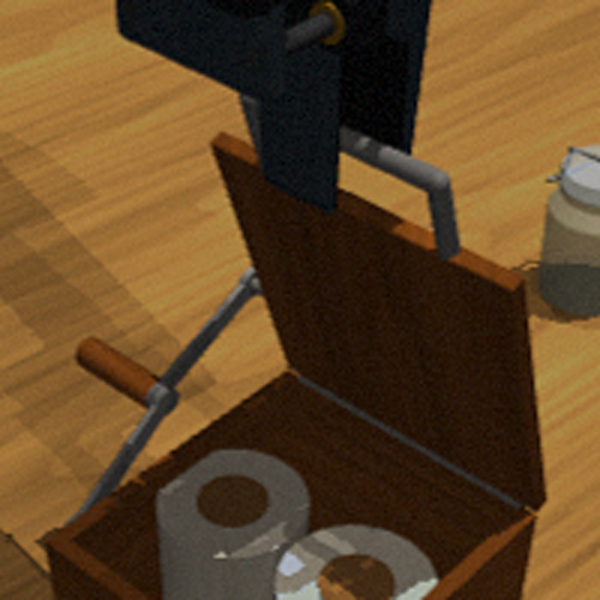

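The stay is straight and the lid is held. The fingers are clear of the bar, with force about 0. Next I locate the peg in the current images and back off upward.

send_rows(motion=[[0,0,0.07,0,0,0,-0.2],[0,0,0.14,0,0,0,-0.2],[0,0,0.14,0,0,0,-0.2],[-0.3,0,0.14,0,0,0,-1],[-0.3,0,0.14,0,0,0,-1],[-0.3,0,0.14,0,0,0,-1],[-0.3,0,0.14,0,0,0,-1],[-0.3,0,0.14,0,0,0,-1]])

```text
time_s: 8.72
ee_pos: [480.5, 9.4, 367.9]
ee_rot: [180.0, -0.0, -173.2]
force: [0.1, -0.2, -0.4]
gripper_width: 0.4
gripper_force: 0.0
```

Run:
```python
from h import *
f=dict(np.load('pics/top4.png.npz')); P=cloud(f)
m=(P[...,2]>115)&(P[...,2]<160)&(P[...,0]>470)&(P[...,0]<527)&(P[...,1]>-80)&(P[...,1]<60)
print('top',m.sum(),P[m].min(0),P[m].max(0),np.median(P[m],0))
g=snap('scene','scene5.png'); P=cloud(g)
m=(P[...,2]>115)&(P[...,2]<160)&(P[...,0]>470)&(P[...,0]<527)&(P[...,1]>-80)&(P[...,1]<60)
print('scene',m.sum(),P[m].min(0),P[m].max(0),np.median(P[m],0))
# end of peg tip from scene
for h,Q,mm in(('s',P,m),):
    q=Q[mm]; q=q[q[:,0]<505]; print(q.min(0),q.max(0),np.median(q,0))
cv2.imwrite('pics/s5.png',cv2.resize(g['pixels'][30:330,180:480],(600,600))[:,:,::-1])
```

```text
top 371 [482.27327543 -39.82172462 132.59884822] [526.63137003 -17.41829455 145.8758271 ] [504.5878818  -28.94977424 142.34943367]
scene 250 [482.76725907 -42.05426203 129.92791686] [526.92438299 -20.78724615 146.26711902] [505.32840782 -34.77172981 142.11903543]
[482.76725907 -42.05426203 129.92791686] [504.88036969 -23.66798681 146.00719423] [493.98945728 -36.21733581 142.12241598]
```

View pics/s5.png

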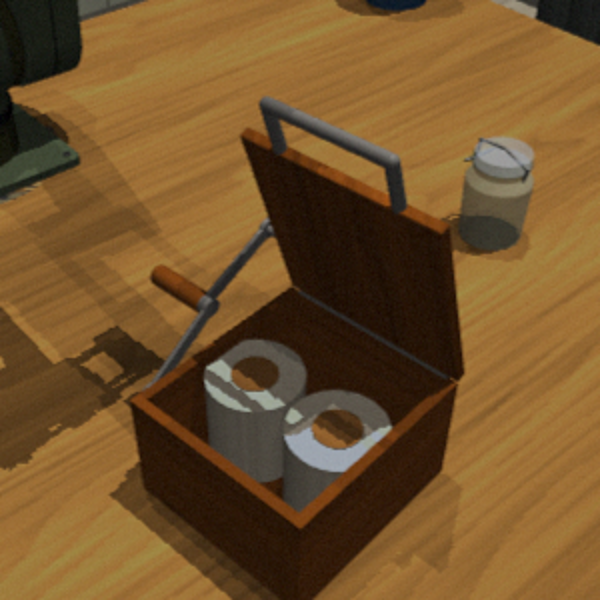

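The lid is held up by the stay alone, with the peg tip at (165,272) and the knee at (210,305). The peg axis is at about (490,-31,136). Next I move above it with the fingers shut.

send_rows(motion=[[0.011,-0.077,-0.1,0,0,0,-1],[0.011,-0.077,-0.2,0,0,0,-1],[0.011,-0.077,-0.3,0,0,0,-1],[0.011,-0.077,-0.38,0,0,0,-1],[0.011,-0.077,-0.41,0,0,0,-1],[0.011,-0.077,-0.41,0,0,0,-1],[0.011,-0.077,-0.41,0,0,0,-1]])

```text
time_s: 9.65
ee_pos: [486.9, -29.2, 164.9]
ee_rot: [-180.0, 0.2, -173.2]
force: [-0.6, -0.4, 0.1]
gripper_width: 0.3
gripper_force: 0.0
```

Run:
```python
from h import *
a=snap('scene','scene6.png')['pixels'];b=snap('top','top6.png')['pixels']
A=cv2.resize(a[50:250,180:380],(400,400));B=cv2.resize(b[120:320,250:450],(400,400))
cv2.imwrite('pics/b6.png',np.hstack([A,B])[:,:,::-1])
```

```text
(no output)
```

View pics/b6.png

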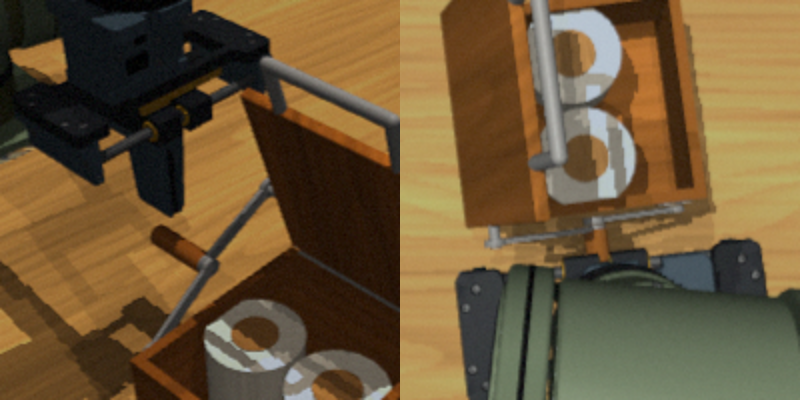

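The fingertips are over the peg and the gripper body clears the stay. Next I press.

send_rows(motion=[[0,0,-0.015,0,0,0,-1],[0,0,-0.03,0,0,0,-1],[0,0,-0.042,0,0,0,-1],[0,0.001,-0.054,0,0,0,-1],[0,0.003,-0.066,0,0,0,-1],[0,0.005,-0.078,0,0,0,-1],[0,0.007,-0.09,0,0,0,-1],[0,0.01,-0.102,0,0,0,-1],[0,0.012,-0.114,0,0,0,-1],[0,0.015,-0.126,0,0,0,-1],[0,0.018,-0.138,0,0,0,-1],[0,0.02,-0.148,0,0,0,-1],[0,0.02,-0.156,0,0,0,-1],[0,0.02,-0.162,0,0,0,-1]])

```text
time_s: 11.5
ee_pos: [484.9, -18.7, 81.9]
ee_rot: [179.9, -0.1, -173.2]
force: [-0.7, 1.1, 0.7]
gripper_width: 0.6
gripper_force: 0.0
```

Run:
```python
from h import *
a=snap('scene','scene7.png')['pixels'];b=snap('top','top7.png')['pixels']
A=cv2.resize(a[50:250,180:380],(400,400));B=cv2.resize(b[120:320,250:450],(400,400))
cv2.imwrite('pics/b7.png',np.hstack([A,B])[:,:,::-1])
```

```text
(no output)
```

View pics/b7.png

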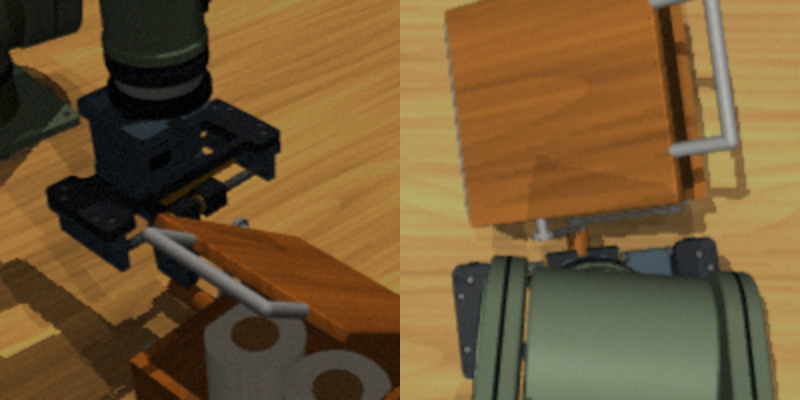

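The lid is folding down, already well over the box, and there is no load on the tool. Next I retract back and up and let it close.

send_rows(motion=[[-0.02,0,0.05,0,0,0,-1],[-0.06,0,0.12,0,0,0,-1],[-0.15,0,0.22,0,0,0,-1],[-0.2,0.1,0.3,0,0,0,-1],[-0.2,0.2,0.3,0,0,0,-1],[-0.2,0.3,0.3,0,0,0,-1],[-0.2,0.4,0.3,0,0,0,-1],[-0.2,0.5,0.3,0,0,0,-1],[-0.2,0.5,0.3,0,0,0,-1],[-0.2,0.5,0.3,0,0,0,-1],[-0.2,0.5,0.3,0,0,0,-1],[-0.2,0.5,0.3,0,0,0,-1],[-0.2,0.5,0.3,0,0,0,-1],[-0.2,0.5,0.3,0,0,0,-1],[-0.2,0.5,0.3,0,0,0,-1],[-0.2,0.5,0.3,0,0,0,-1],[-0.2,0.5,0.3,0,0,0,-1],[-0.2,0.5,0.3,0,0,0,-1],[-0.2,0.5,0.3,0,0,0,-1],[-0.2,0.5,0.3,0,0,0,-1]])

```text
time_s: 14.1
ee_pos: [385.3, 230.9, 232.5]
ee_rot: [180.0, -0.0, -173.2]
force: [-0.3, 0.2, 0.6]
gripper_width: 0.2
gripper_force: 0.0
```

send_rows(motion=[[0,0,0,0,0,0,-1],[0,0,0,0,0,0,-1],[0,0,0,0,0,0,-1],[0,0,0,0,0,0,-1],[0,0,0,0,0,0,-1],[0,0,0,0,0,0,-1],[0,0,0,0,0,0,-1],[0,0,0,0,0,0,-1],[0,0,0,0,0,0,-1],[0,0,0,0,0,0,-1],[0,0,0,0,0,0,-1],[0,0,0,0,0,0,-1]])

```text
time_s: 15.6
ee_pos: [385.4, 230.9, 232.5]
ee_rot: [180.0, -0.0, -173.2]
force: [0.0, 0.7, 0.5]
gripper_width: 0.4
gripper_force: 0.0
```

Run:
```python
from h import *
f=snap('top','top8.png'); P=cloud(f); g=snap('scene','scene8.png')
for b in ((P[...,0]>610)&(P[...,0]<690)&(P[...,1]<-134)&(P[...,1]>-155),(P[...,0]>484)&(P[...,0]<525)&(P[...,1]<-15)&(P[...,1]>-60)):
    m=b&(P[...,2]>20)&(P[...,2]<300); print(m.sum(),P[m].max(0),np.median(P[m],0))
A=cv2.resize(g['pixels'][100:350,180:430],(400,400));B=cv2.resize(f['pixels'][80:300,230:450],(400,400))
cv2.imwrite('pics/b8.png',np.hstack([A,B])[:,:,::-1])
```

```text
328 [ 689.96916018 -134.10290645  118.51436607] [ 647.80908173 -141.75597951  114.43199649]
264 [524.53925251 -25.01412278  48.16519162] [504.38520219 -35.06150975  44.10775796]
```

View pics/b8.png

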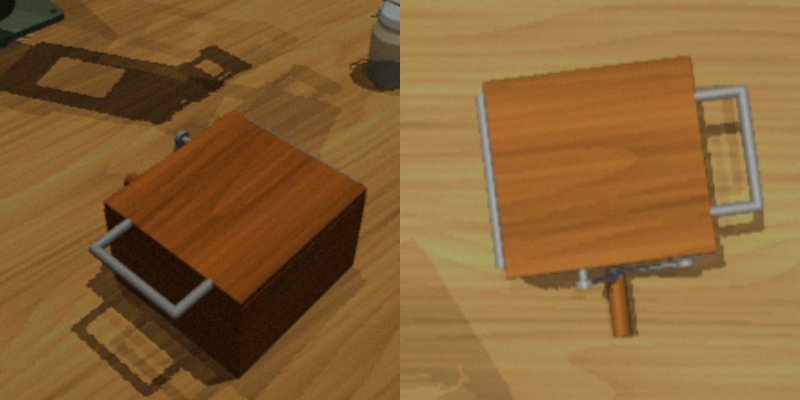

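The lid is shut, with the handle top at 114 mm and the peg top at 44 mm, the same as at the start. The robot is clear of everything.

```bash
python3 -c "
from workcell import env
print(env.job_done())"
```

```text
the job is handed in; nothing more can be done
None
```

I raised the lid until the stay locked and let go so the stay alone held it up. I then pressed the peg down: the lid sank shut, and the job was handed in at about 16 s with the robot touching nothing.

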